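# Sweep the spring barrels into the bench tray

### The arm

A 6-joint arm with a two-finger parallel gripper is mounted at the origin on the work surface. World frame = base frame: x ahead of the robot, y to its left, z up, the work surface at z = 0. Lengths are in m, angles in rad, forces in N, time in s.
With the tool pointing down it reaches from about 0.375 to 0.9 m from the base axis. Payload 3.1 kg.
Tool frame: the origin (TCP) lies midway between the tips of the shut fingers; the grasp point (between the pads) lies 19 mm behind it (manip.grasp_offset is the distance from the TCP to the grasp point, in m); z points along the fingers, y is the line along which they close (so a half turn about z gives the same grasp; the last joint's range is limited). The gripper opens to 85 mm and grips with 20 to 120 N. Pads are 22 mm wide; open, the fingers measure 114 mm over their backs; the gripper's body (76 mm by 85 mm) begins 54 mm behind the grasp point. The pads swing forward as they close: fully open they stand 13 mm farther back than shut.
Start: joints at [-0.178, 0.527, 1.433, -0, 1.181, -0.178], TCP at [0.625, 0, 0.231] pointing down, gripper open.
Joint ranges: [-3.08, 3.08], [-0.75, 2.2], [0.22, 2.44], [-1.43, 4.57], [0, 2.65], [-2.85, 2.85]. Speed limits (rad/s): [2.79, 2.79, 3.14, 3.14, 3.14, 3.14].

### API

Orientations are given as a unit quaternion [x, y, z, w].
In Python, from station import sensors, cams, order, manip gives the robot as it stands.
- The arm moves only by the tool move_arm, never from a script. Its argument "targets" is a list of rows, each an object of numbers: "dx", "dy", "dz": the shift along the world's x, y, z normalised to -1 to 1, where 1 is 25 mm; "rx", "ry", "rz": the turn, a rotation vector about the world's x, y, z normalised to -1 to 1, where 1 is 30 degrees. A call has exactly 10 rows; each row shifts and turns the commanded pose from where the row before left it; what a row does not reach is not made up. A row lasts 1/8 s, in which the tool goes at most 62.5 mm and 10.7 degrees, less where a joint would pass 70% of its speed; a pose out of reach is approached as far as the arm can. A call with a number of a shift or a turn outside -1 to 1 is refused whole. A call with a gripper value outside its range is refused whole. "claw" is the opening in per cent of the stroke, from 0 (shut) to 100 (fully open), set as the call begins (left out, the last holds). The fingers move at their own pace and stop on an object; "newtons" is the grip in N (left out, the last holds). Time passes only in rows, so rows that do not move let the fingers close, or fill a call up. It gives the time, the measured TCP pose, the force, the opening and the grip force at its end, in the units of the state.
- sensors.sense(): the state, without advancing time (a new reading comes with each control period).
- cams.snapshot(name): name is "scene" or "side" or "wrist"; returns the picture (480x640x3 uint8, red, green, blue); there is no depth.
- cams.camera_model(name): a dict with "fx", "fy", "cx", "cy" (pixels), "distortion" ([k1, k2, p1, p2, k3] as OpenCV has them; the pictures are not rectified), "extrinsics" (4x4, takes a point from world to camera coordinates). Camera axes: x right, y down, z forward; pixel columns grow to the right and rows downward; lengths in m; the calibration is good to about 2 mm. A picture is of the moment at which its call begins: read the wrist's pose just before it. camera_model takes no time and is no camera call; for the wrist camera it gives the pose at the moment of the call.
- order.sign_off(): hands the job in; it is judged then, once.
The state is a dict: "t": time; "q": joint angles; "qd": joint speeds; "tau": joint torques, N m; "tcp_pos": TCP position; "tool_rot": TCP orientation; "force": force on the tool from outside, world axes, zero at the start; "ft_torque": the same for the moment, N m; "finger_gap": opening from 0.0 (shut) to 1.0 (fully open); "gripper_force": force on a finger pad.
Only numpy, scipy, OpenCV 4.12 (cv2) and the standard library are available. Lean on these libraries where they do the work, as an engineer would, in place of code of your own. Each camera call takes 0.05 s, during which the arm holds its last target. There are 200 camera calls.

### The job

Sweep the three short brass spring barrels across the table top with your fingertips into the three-sided oak tray, so that each stands wholly inside its walls, behind the line across its open front. Only push them along the table, never lift them, and leave the tall turned pillar, the loupe and everything else on the bench where they are.

Things in the scene. Friction and masses are not known exactly. Their poses are not given: they have to be found in the camera images.
- tray: low oak tray fixed to the table, to the robot's left: side and back walls 12 mm thick, 25 mm high; no front wall, no step. Inside 180 mm wide, 120 mm deep. Origin: on the table, middle of the line joining the front ends of the side walls. x axis: level, from the open front to the back (inner face at x = 120 mm); y axis across (inner faces at y = +90, -90 mm). Place and turn vary.
- barrel_large: brass mainspring barrel: a plain round drum with fine teeth round its foot and a short steel arbor stub on top; 40 mm in diameter (the teeth add about 1 mm), drum 20 mm high, stub 8 mm across and 6 mm higher; about 110 g; stands loose on the table on its flat end and slides. Origin: centre of its underside, z up.
- barrel_medium: brass mainspring barrel: a plain round drum with fine teeth round its foot and a short steel arbor stub on top; 35 mm in diameter (the teeth add about 1 mm), drum 20 mm high, stub 8 mm across and 6 mm higher; about 85 g; stands loose on the table on its flat end and slides. Origin: centre of its underside, z up.
- barrel_small: brass mainspring barrel: a plain round drum with fine teeth round its foot and a short steel arbor stub on top; 30 mm in diameter (the teeth add about 1 mm), drum 20 mm high, stub 8 mm across and 6 mm higher; about 60 g; stands loose on the table on its flat end and slides. Origin: centre of its underside, z up.
- pillar: turned brass movement pillar standing upright among the barrels, 55 mm tall, foot 26 mm in diameter, waisted. Not to be moved. Origin: centre of its underside, z up.
- loupe: black watchmaker's loupe standing upright among the barrels, a cone 36 mm in diameter at the table, 26 mm at the glass, 32 mm high. Not to be moved. Origin: centre of its underside, z up.
- mallet: small oak mallet lying beyond the work: head 45 x 80 x 45 mm high, handle 16 mm thick running 150 mm from the head along its x axis. Not to be moved. Origin: centre of the head's underside.
- tweezers_case: flat tin tweezers case, 125 (its x axis) x 26 x 14 mm high, with a horn grip 4 mm higher on top, lying on the robot's side of the work. Not to be moved. Origin: centre of its underside.
- spandrel: gilt triangular spandrel corner piece lying flat beyond the work, legs 75 mm long, up to 11 mm high. Not to be moved. Origin: near its middle, on the table, 25 mm inside both outer edges of its square corner.
- oil_jar: small amber oil jar with a metal cap, 40 mm in diameter, 50 mm high, standing to the far right of the work. Not to be moved. Origin: centre of its underside.
- turntable: cast-iron turntable fixed to the table well to the robot's right, 220 mm in diameter, its top 40 mm high, with a brass movement plate and four 30 mm pillars on it. Origin: centre of its underside.
Things that resemble listed ones, but are neither listed nor needed, are in the scene too. Leave any green or purple look-alike of the barrel_medium alone.

How it is judged:
By the outcome, as a careful person would: the job done as asked, in the order asked, and still so for the second after the job is handed in, with the robot touching nothing.
It also fails if it takes over 72 s, if anything falls off the work surface, if the arm or the gripper's body presses on something with over 40 N, if the wrist force passes 120 N, or if a joint passes its speed limit or range.

## Working session

There is one attempt and no reset: what is moved stays moved. The work goes in short steps, Python scripts to look and compute and a tool call to move; the robot and the scene stay as the last step left them, time stands still between calls to the robot, and variables do not carry over. Pictures are saved under pics/ and viewed, at most 10 in all, crops included, and the job is handed in when it is done.

Besides the shell and the picture viewer there is one more tool, called after "Emit:" as name([rows], argument=value, ...), one row to a line, values as JSON. move_arm: Moves the arm, as the interface text tells. Scaled input: -1 to 1 covers 25 mm each way for a shift and 30 degrees each way for a turn. Its arguments: {"type":"object","properties":{"targets":{"type":"array"},"claw":{"type":"number"},"newtons":{"type":"number"}},"required":["targets"]}

```bash
mkdir -p pics
cat > h.py <<'E'
import numpy as np, cv2
from station import sensors, cams, order, manip
def snap(n,f):
    m=cams.camera_model(n); im=cams.snapshot(n); cv2.imwrite(f,cv2.cvtColor(im,cv2.COLOR_RGB2BGR)); return im,m
def ray(m,uv,z):
    K=np.array([[m['fx'],0,m['cx']],[0,m['fy'],m['cy']],[0,0,1]])
    p=cv2.undistortPoints(np.array(uv,float).reshape(-1,1,2),K,np.array(m['distortion'])).reshape(-1,2)
    E=np.array(m['extrinsics']);R=E[:3,:3];o=-R.T@E[:3,3]
    d=np.c_[p,np.ones(len(p))]@R
    return o+d*((z-o[2])/d[:,2])[:,None]
def proj(m,P):
    K=np.array([[m['fx'],0,m['cx']],[0,m['fy'],m['cy']],[0,0,1]]);E=np.array(m['extrinsics'])
    return cv2.projectPoints(np.array(P,float).reshape(-1,1,3),cv2.Rodrigues(E[:3,:3])[0],E[:3,3],K,np.array(m['distortion']))[0].reshape(-1,2)
E
python3 - <<'E'
from h import *
for n in ['scene','side','wrist']:
    im,m=snap(n,f'pics/{n}0.png'); E=np.array(m['extrinsics']); print(n,-E[:3,:3].T@E[:3,3],E[2,:3],m['fx'])
print(sensors.sense())
E
```

```text
scene [ 0.91454907 -0.52170084  0.8145864 ] [-0.37324404  0.38090025 -0.84593374] 489.63123098404225
side [0.4625114  0.5871071  0.47677187] [ 0.10981209 -0.8618866  -0.49506847] 455.6097691481988
wrist [0.62505294 0.07846196 0.37302266] [-6.55772329e-04 -3.03980738e-01 -9.52677953e-01] 412.35637080045075
{'t': 0.15, 'q': array([-1.78492598e-01,  5.28251039e-01,  1.43359874e+00,  1.90015898e-05,
        1.18141029e+00, -1.78510988e-01]), 'qd': array([-0.00114927, -0.00084281, -0.0033151 ,  0.00081197, -0.00062313,
        0.00013452]), 'tau': array([ 1.17890530e-03, -4.42742836e+01, -1.78276026e+01, -2.15643640e-04,
        5.61750654e-03, -9.84718270e-06]), 'tcp_pos': array([6.24455779e-01, 1.37574224e-04, 2.30562339e-01]), 'tool_rot': array([ 7.07102589e-01,  7.07110482e-01, -4.68262810e-04, -6.89836235e-04]), 'force': array([-0.41942196, -0.02569234,  0.10784782]), 'ft_torque': array([-0.00067081, -0.02651992,  0.00415947]), 'gripper_force': 0.0, 'finger_gap': 0.9997214562644533}
```

View pics/scene0.png

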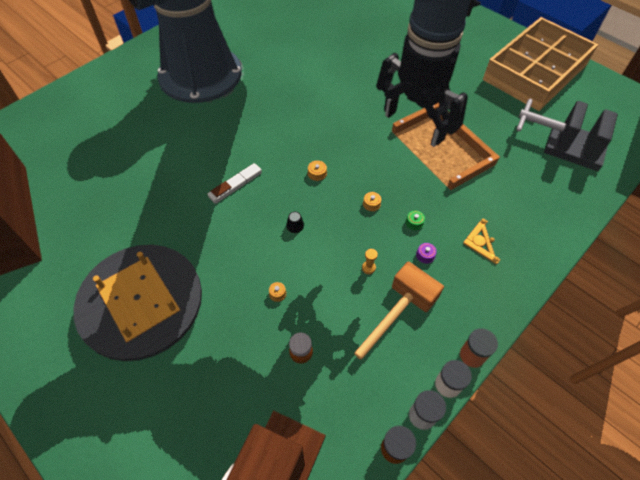

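View pics/side0.png

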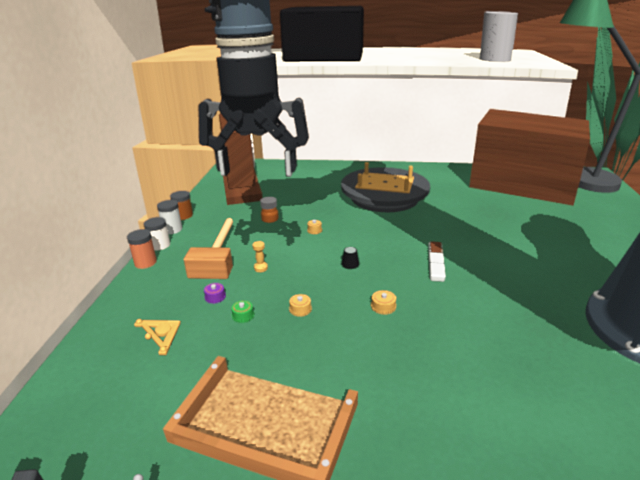

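The scene view shows the barrels at (317,171), (372,202) and (277,291), the loupe at (295,222), the pillar at (370,262), and green and purple look-alikes at (415,219) and (427,252). The tray is around (445,145). The side view shows the same barrels at (384,301), (300,305) and (314,227), with the tray's open front at about (222,363) to (354,391).

```bash
cat > m.py <<'E'
from h import *
def blobs(n,im,m,zc=0.011):
    hsv=cv2.cvtColor(im,cv2.COLOR_RGB2HSV); out=[]
    mk=cv2.inRange(hsv,(11,130,90),(28,255,255)); mk=cv2.morphologyEx(mk,cv2.MORPH_CLOSE,np.ones((7,7)))
    for c in cv2.findContours(mk,cv2.RETR_EXTERNAL,cv2.CHAIN_APPROX_NONE)[0]:
        if cv2.contourArea(c)<60: continue
        M=cv2.moments(c); uv=(M['m10']/M['m00'],M['m01']/M['m00']); p=ray(m,[uv],zc)[0]
        if 0.3<p[0]<0.95 and -.45<p[1]<.5:
            x,y,w,h=cv2.boundingRect(c); e=ray(m,[(x,uv[1]),(x+w,uv[1])],zc); out.append((np.round(uv),p[:2].round(4),round(np.linalg.norm(e[1]-e[0]),4),int(cv2.contourArea(c))))
    return out
E
python3 - <<'E'
from m import *
for n in ['scene','side']:
    im=cv2.cvtColor(cv2.imread(f'pics/{n}0.png'),cv2.COLOR_BGR2RGB);m=cams.camera_model(n)
    print(n); [print(*b) for b in blobs(n,im,m)]
    hsv=cv2.cvtColor(im,cv2.COLOR_RGB2HSV)
    for nm,lo,hi,z in [('green',(50,180,130),(70,255,255),.011),('purple',(130,100,60),(160,255,255),.011),('black',(0,0,0),(180,255,45),.012)]:
        mk=cv2.inRange(hsv,lo,hi)
        for c in cv2.findContours(mk,cv2.RETR_EXTERNAL,cv2.CHAIN_APPROX_NONE)[0]:
            a=cv2.contourArea(c)
            if 60<a<600:
                uv=c.reshape(-1,2).mean(0);p=ray(m,[uv],z)[0]
                if .4<p[0]<.9 and -.3<p[1]<.4: print(nm,uv.round(),p.round(3),a)
m=cams.camera_model('side')
print('tray top',ray(m,[(216,361),(228,366),(346,388),(357,391),(167,430),(328,472)],.025).round(4))
print('pillar foot', ray(m,[(261,268)],0.003).round(3), ray(cams.camera_model('scene'),[(369,270)],.003).round(3))
print('case', ray(m,[(436,243),(438,279)],.01).round(3),'mallet/jar/spandrel',ray(m,[(186,275),(231,275),(151,348),(269,215)],.005).round(3))
im=cv2.imread('pics/side0.png')[340:480,150:370];cv2.imwrite('pics/tray.png',cv2.resize(im,None,fx=3.5,fy=3.5,interpolation=cv2.INTER_CUBIC))
E
```

```text
scene
[277. 291.] [ 0.587  -0.2853] 0.031 227
[406. 298.] [ 0.7643 -0.1327] 0.161 1815
[369. 261.] [ 0.6664 -0.1199] 0.0303 243
[481. 241.] [0.7937 0.0648] 0.0702 662
[372. 201.] [ 0.5769 -0.0093] 0.0368 243
[317. 170.] [ 0.4389 -0.0282] 0.0406 273
[444. 148.] [0.5967 0.2123] 0.2346 3670
purple [426. 254.] [ 0.734 -0.032  0.011] 258.5
black [294. 225.] [ 0.506 -0.162  0.012] 152.5
side
[262. 426.] [0.5853 0.2361] 0.2398 14167
[159. 332.] [0.7844 0.0819] 0.0731 787
[300. 305.] [ 0.5749 -0.0067] 0.035 353
[383. 302.] [ 0.437  -0.0259] 0.0416 447
[208. 262.] [ 0.7726 -0.1231] 0.0953 1268
[259. 257.] [ 0.6771 -0.1517] 0.0277 254
[314. 227.] [ 0.5854 -0.2827] 0.0306 139
[269. 215.] [ 0.6962 -0.3343] 0.0397 181
[185. 209.] [ 0.9091 -0.3509] 0.0352 180
purple [214. 292.] [ 0.73  -0.03   0.011] 274.0
black [350. 260.] [ 0.5   -0.152  0.012] 191.5
tray top [[0.669  0.1472 0.025 ]
 [0.6494 0.1548 0.025 ]
 [0.4861 0.1784 0.025 ]
 [0.4718 0.1822 0.025 ]
 [0.6933 0.2664 0.025 ]
 [0.4974 0.2992 0.025 ]]
pillar foot [[ 0.668 -0.124  0.003]] [[ 0.676 -0.131  0.003]]
case [[ 0.329 -0.232  0.01 ]
 [ 0.339 -0.102  0.01 ]] mallet/jar/spandrel [[ 0.805 -0.086  0.005]
 [ 0.719 -0.093  0.005]
 [ 0.787  0.112  0.005]
 [ 0.7   -0.345  0.005]]
```

View pics/tray.png

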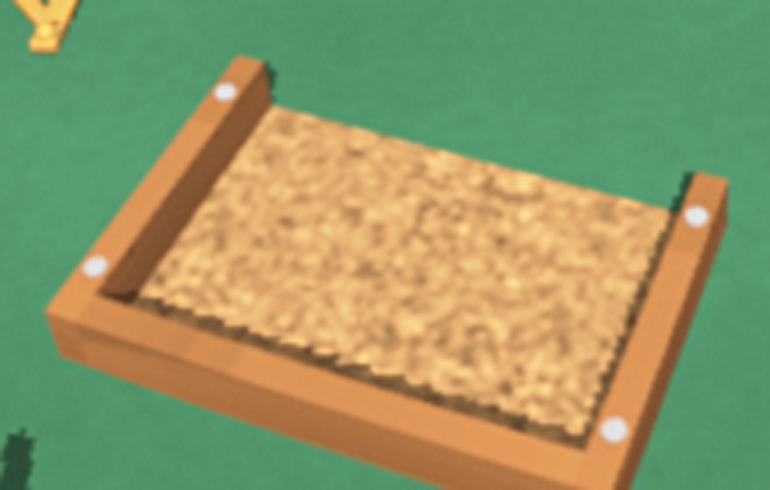

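The crop shows the tray with its open front facing the barrels. Its inner top front corners are at crop (268,65) and (692,175), and its back inner ones at (100,295) and (585,445).

Run:
```python
from h import *
m=cams.camera_model('side')
c=np.array([(240,56),(268,65),(692,175),(727,182),(100,295),(585,445)])/3.5+[150,340]
p=ray(m,c,.025)[:,:2];print(p.round(4))
O=(p[1]+p[2])/2; Y=p[2]-p[1]; B=(p[4]+p[5])/2-O
print('O',O,'w',np.linalg.norm(Y),'depth',np.linalg.norm(B),'ang',np.degrees(np.arctan2(B[1],B[0])),np.degrees(np.arctan2(Y[1],Y[0]))-90)
print('green',ray(m,[(242,312)],.011),ray(cams.camera_model('scene'),[(415,219)],.011))
print(ray(cams.camera_model('scene'),[(447,182),(495,156)],.025))
a=np.radians((np.degrees(np.arctan2(Y[1],Y[0]))-90));X=np.array([np.cos(a),np.sin(a)]);Yt=np.array([-X[1],X[0]])
for n,x,y in [('M',.085,-.05),('L',.085,.05),('S',.04,0)]: print(n,O+X*x+Yt*y)
```

```text
[[0.6683 0.1372]
 [0.6555 0.141 ]
 [0.4837 0.1816]
 [0.4709 0.1838]
 [0.6823 0.2566]
 [0.5097 0.2945]]
O [0.56960805 0.16126824] w 0.17647237515521766 depth 0.11726869038616006 ang 76.98699144495758 76.69829986280533
green [[0.66661011 0.02012897 0.011     ]] [[0.66835789 0.01657777 0.011     ]]
[[0.66248522 0.12703357 0.025     ]
 [0.69398913 0.25765244 0.025     ]]
M [0.63782334 0.23248393]
L [0.54050613 0.2554918 ]
S [0.5788112  0.20019512]
```

Emit:
move_arm([
  {"dx": -0.5,"dy": -0.7,"dz": -1},
  {"dx": -0.5,"dy": -0.6,"dz": -1},
  {"dx": -0.5,"dy": -0.6,"dz": -1},
  {"dx": -0.5,"dy": -0.5,"dz": -1},
  {"dz": -1},
  {},
  {},
  {},
  {},
  {},
], claw=26)

```text
schema error: expected keys dx, dy, dz, rx, ry, rz
```

Emit:
move_arm([
  {"dx": -0.5,"dy": -0.5,"dz": -1,"rx": 0,"ry": 0,"rz": -0.16},
  {"dx": -0.5,"dy": -0.5,"dz": -1,"rx": 0,"ry": 0,"rz": -0.16},
  {"dx": -0.5,"dy": -0.5,"dz": -1,"rx": 0,"ry": 0,"rz": -0.15},
  {"dx": -0.5,"dy": -0.5,"dz": -1,"rx": 0,"ry": 0,"rz": 0},
  {"dx": -0.4,"dy": -0.16,"dz": -1,"rx": 0,"ry": 0,"rz": 0},
  {"dx": 0,"dy": 0,"dz": -1,"rx": 0,"ry": 0,"rz": 0},
  {"dx": 0,"dy": 0,"dz": -1,"rx": 0,"ry": 0,"rz": 0},
  {"dx": 0,"dy": 0,"dz": 0,"rx": 0,"ry": 0,"rz": 0},
  {"dx": 0,"dy": 0,"dz": 0,"rx": 0,"ry": 0,"rz": 0},
  {"dx": 0,"dy": 0,"dz": 0,"rx": 0,"ry": 0,"rz": 0},
], claw=26)

```text
t: 1.4
tcp_pos: [0.5658, -0.0542, 0.0574]
tool_rot: [0.789, 0.615, 0.001, 0.001]
force: [-0.2, 0.6, 0.1]
finger_gap: 0.259
gripper_force: 0.0
```

Run:
```python
from h import *
im,m=snap('side','pics/s1.png');im2,_=snap('wrist','pics/w1.png')
cv2.imwrite('pics/c1.png',np.hstack([cv2.resize(cv2.imread('pics/s1.png')[130:370,150:470],(400,300)),cv2.resize(cv2.imread('pics/w1.png'),(400,300))]))
s=sensors.sense();print(s['finger_gap'],s['tcp_pos'],s['force'])
```

```text
0.25947330177395617 [ 0.56562844 -0.05409071  0.05732492] [-1.12142739 -0.78872303 -0.20581697]
```

View pics/c1.png

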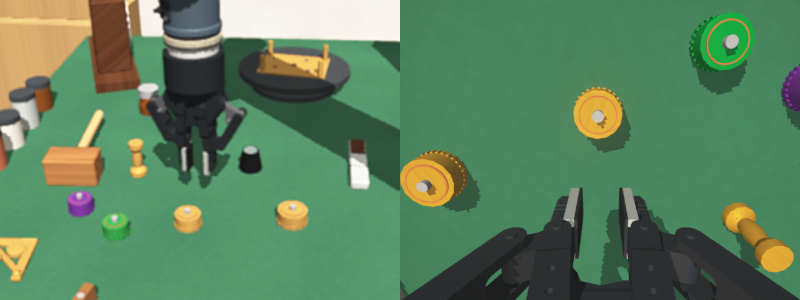

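The left half of the picture shows the gripper standing behind the medium barrel with nothing disturbed. In the right half, the wrist view, that barrel (598,112) is centred ahead of the finger gap (600,215).

Emit:
move_arm([
  {"dx": 0,"dy": 0,"dz": -1,"rx": 0,"ry": 0,"rz": 0},
  {"dx": 0,"dy": 0,"dz": -0.92,"rx": 0,"ry": 0,"rz": 0},
  {"dx": 0,"dy": 0,"dz": 0,"rx": 0,"ry": 0,"rz": 0},
  {"dx": 0.1,"dy": 0.4,"dz": 0,"rx": 0,"ry": 0,"rz": 0},
  {"dx": 0.1,"dy": 0.4,"dz": 0,"rx": 0,"ry": 0,"rz": 0},
  {"dx": 0.1,"dy": 0.4,"dz": 0,"rx": 0,"ry": 0,"rz": 0},
  {"dx": 0.1,"dy": 0.4,"dz": 0,"rx": 0,"ry": 0,"rz": 0},
  {"dx": 0.1,"dy": 0.4,"dz": 0,"rx": 0,"ry": 0,"rz": 0},
  {"dx": 0.1,"dy": 0.4,"dz": 0,"rx": 0,"ry": 0,"rz": 0},
  {"dx": 0.1,"dy": 0.4,"dz": 0,"rx": 0,"ry": 0,"rz": 0},
])

```text
t: 2.75
tcp_pos: [0.5826, 0.0167, 0.0083]
tool_rot: [0.789, 0.615, -0.0, -0.0]
force: [-0.3, -1.5, 1.8]
finger_gap: 0.256
gripper_force: 0.7
```

Run:
```python
from m import *
for n in ['scene','side']:
    im,m=snap(n,f'pics/{n}2.png'); print(n); [print(*b) for b in blobs(n,im,m)]
```

```text
scene
[277. 291.] [ 0.587  -0.2862] 0.031 217
[407. 297.] [ 0.7641 -0.1298] 0.1612 1844
[370. 261.] [ 0.6661 -0.1193] 0.0303 253
[481. 242.] [0.7938 0.0645] 0.0702 663
[317. 170.] [ 0.4392 -0.0285] 0.0406 279
[449. 146.] [0.6011 0.2256] 0.1933 3881
side
[262. 426.] [0.5853 0.2361] 0.2398 14162
[159. 332.] [0.7845 0.0818] 0.0731 789
[287. 324.] [0.5884 0.0427] 0.0363 415
[383. 302.] [ 0.437 -0.026] 0.0416 446
[208. 262.] [ 0.7725 -0.1231] 0.0953 1269
[258. 247.] [ 0.6876 -0.1884] 0.0226 97
[317. 227.] [ 0.5794 -0.2805] 0.0196 72
[185. 209.] [ 0.9091 -0.3512] 0.0352 180
```

Emit:
move_arm([
  {"dx": 0.1,"dy": 0.4,"dz": 0,"rx": 0,"ry": 0,"rz": 0},
  {"dx": 0.1,"dy": 0.4,"dz": 0,"rx": 0,"ry": 0,"rz": 0},
  {"dx": 0.1,"dy": 0.4,"dz": 0,"rx": 0,"ry": 0,"rz": 0},
  {"dx": 0.1,"dy": 0.4,"dz": 0,"rx": 0,"ry": 0,"rz": 0},
  {"dx": 0.1,"dy": 0.4,"dz": 0,"rx": 0,"ry": 0,"rz": 0},
  {"dx": 0.1,"dy": 0.4,"dz": 0,"rx": 0,"ry": 0,"rz": 0},
  {"dx": 0.1,"dy": 0.4,"dz": 0,"rx": 0,"ry": 0,"rz": 0},
  {"dx": 0.1,"dy": 0.4,"dz": 0,"rx": 0,"ry": 0,"rz": 0},
  {"dx": 0.1,"dy": 0.4,"dz": 0,"rx": 0,"ry": 0,"rz": 0},
  {"dx": 0.1,"dy": 0.4,"dz": 0,"rx": 0,"ry": 0,"rz": 0},
])

```text
t: 4.1
tcp_pos: [0.6076, 0.1167, 0.0083]
tool_rot: [0.789, 0.615, -0.0, -0.0]
force: [0.8, -0.1, 0.1]
finger_gap: 0.258
gripper_force: 0.2
```

Emit:
move_arm([
  {"dx": 0.1,"dy": 0.4,"dz": 0,"rx": 0,"ry": 0,"rz": 0},
  {"dx": 0.1,"dy": 0.4,"dz": 0,"rx": 0,"ry": 0,"rz": 0},
  {"dx": 0.1,"dy": 0.4,"dz": 0,"rx": 0,"ry": 0,"rz": 0},
  {"dx": 0.1,"dy": 0.4,"dz": 0,"rx": 0,"ry": 0,"rz": 0},
  {"dx": 0.1,"dy": 0.4,"dz": 0,"rx": 0,"ry": 0,"rz": 0},
  {"dx": 0.1,"dy": 0.4,"dz": 0,"rx": 0,"ry": 0,"rz": 0},
  {"dx": 0.1,"dy": 0.4,"dz": 0,"rx": 0,"ry": 0,"rz": 0},
  {"dx": 0.05,"dy": 0.2,"dz": 0,"rx": 0,"ry": 0,"rz": 0},
  {"dx": 0.025,"dy": 0.1,"dz": 0,"rx": 0,"ry": 0,"rz": 0},
  {"dx": 0,"dy": 0,"dz": 0,"rx": 0,"ry": 0,"rz": 0},
])

```text
t: 5.35
tcp_pos: [0.6269, 0.1936, 0.0083]
tool_rot: [0.789, 0.615, 0.0, 0.0]
force: [0.4, 0.3, -0.2]
finger_gap: 0.259
gripper_force: 0.0
```

Emit:
move_arm([
  {"dx": -0.2,"dy": -0.8,"dz": 0,"rx": 0,"ry": 0,"rz": 0},
  {"dx": 0,"dy": 0,"dz": 1,"rx": 0,"ry": 0,"rz": 0},
  {"dx": 0,"dy": 0,"dz": 1,"rx": 0,"ry": 0,"rz": 0},
  {"dx": 0,"dy": 0,"dz": 1,"rx": 0,"ry": 0,"rz": -0.2},
  {"dx": -0.8,"dy": -1,"dz": 0,"rx": 0,"ry": 0,"rz": 0},
  {"dx": -0.8,"dy": -1,"dz": 0,"rx": 0,"ry": 0,"rz": 0},
  {"dx": -0.8,"dy": -1,"dz": 0,"rx": 0,"ry": 0,"rz": 0},
  {"dx": -0.8,"dy": -1,"dz": 0,"rx": 0,"ry": 0,"rz": 0},
  {"dx": -0.8,"dy": -1,"dz": 0,"rx": 0,"ry": 0,"rz": 0},
  {"dx": -0.8,"dy": -1,"dz": 0,"rx": 0,"ry": 0,"rz": 0},
])

```text
t: 6.6
tcp_pos: [0.5004, 0.0216, 0.0835]
tool_rot: [0.82, 0.572, -0.0, 0.0]
force: [0.8, -0.2, 1.0]
finger_gap: 0.261
gripper_force: 0.0
```

Emit:
move_arm([
  {"dx": -0.8,"dy": -1,"dz": 0,"rx": 0,"ry": 0,"rz": 0},
  {"dx": -0.8,"dy": -1,"dz": 0,"rx": 0,"ry": 0,"rz": 0},
  {"dx": -0.8,"dy": -1,"dz": 0,"rx": 0,"ry": 0,"rz": 0},
  {"dx": -0.8,"dy": -0.9,"dz": 0,"rx": 0,"ry": 0,"rz": 0},
  {"dx": 0,"dy": 0,"dz": 0,"rx": 0,"ry": 0,"rz": 0},
  {"dx": 0,"dy": 0,"dz": -1,"rx": 0,"ry": 0,"rz": 0},
  {"dx": 0,"dy": 0,"dz": 0,"rx": 0,"ry": 0,"rz": 0},
  {"dx": 0,"dy": 0,"dz": 0,"rx": 0,"ry": 0,"rz": 0},
  {"dx": 0,"dy": 0,"dz": 0,"rx": 0,"ry": 0,"rz": 0},
  {"dx": 0,"dy": 0,"dz": 0,"rx": 0,"ry": 0,"rz": 0},
])

```text
t: 7.85
tcp_pos: [0.4222, -0.0739, 0.0588]
tool_rot: [0.82, 0.573, 0.0, 0.0]
force: [-0.4, -0.3, 0.1]
finger_gap: 0.261
gripper_force: 0.0
```

Run:
```python
from m import *
im,m=snap('side','pics/side3.png'); [print(*b) for b in blobs('side',im,m)]
snap('wrist','pics/w3.png')
cv2.imwrite('pics/c3.png',np.hstack([cv2.resize(cv2.imread('pics/side3.png'),(400,300)),cv2.resize(cv2.imread('pics/w3.png'),(400,300))]))
```

```text
[262. 426.] [0.5852 0.2361] 0.2398 14166
[159. 332.] [0.7844 0.0818] 0.0731 788
[383. 302.] [ 0.4369 -0.0259] 0.0416 448
[208. 262.] [ 0.7726 -0.1231] 0.0953 1271
[259. 257.] [ 0.6771 -0.1517] 0.0277 254
[314. 227.] [ 0.5854 -0.2827] 0.0306 139
[270. 215.] [ 0.6954 -0.3331] 0.0373 162
[185. 209.] [ 0.9092 -0.3512] 0.0352 180
```

View pics/c3.png

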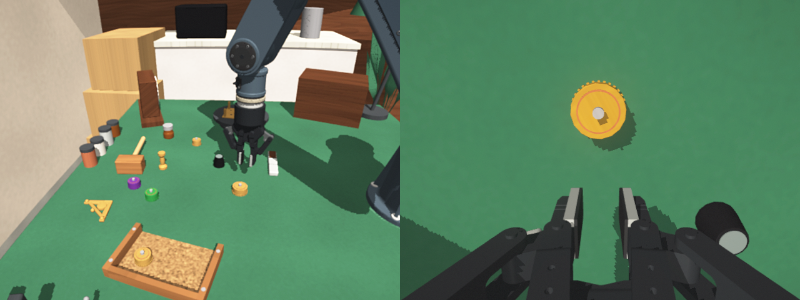

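The picture shows the medium barrel standing in the tray on its left side, and the gripper is centred behind the large barrel.

Emit:
move_arm([
  {"dx": 0,"dy": 0,"dz": -1,"rx": 0,"ry": 0,"rz": 0},
  {"dx": 0,"dy": 0,"dz": -1,"rx": 0,"ry": 0,"rz": 0},
  {"dx": 0,"dy": 0,"dz": 0,"rx": 0,"ry": 0,"rz": 0},
  {"dx": 0.16,"dy": 0.4,"dz": 0,"rx": 0,"ry": 0,"rz": 0},
  {"dx": 0.16,"dy": 0.4,"dz": 0,"rx": 0,"ry": 0,"rz": 0},
  {"dx": 0.18,"dy": 0.4,"dz": 0,"rx": 0,"ry": 0,"rz": 0},
  {"dx": 0.18,"dy": 0.4,"dz": 0,"rx": 0,"ry": 0,"rz": 0},
  {"dx": 0.18,"dy": 0.4,"dz": 0,"rx": 0,"ry": 0,"rz": 0},
  {"dx": 0.18,"dy": 0.4,"dz": 0,"rx": 0,"ry": 0,"rz": 0},
  {"dx": 0.18,"dy": 0.4,"dz": 0,"rx": 0,"ry": 0,"rz": 0},
])

```text
t: 9.2
tcp_pos: [0.4526, -0.0033, 0.0083]
tool_rot: [0.82, 0.573, -0.0, -0.0]
force: [-0.5, -0.8, 0.8]
finger_gap: 0.256
gripper_force: 0.6
```

Emit:
move_arm([
  {"dx": 0.18,"dy": 0.4,"dz": 0,"rx": 0,"ry": 0,"rz": 0},
  {"dx": 0.18,"dy": 0.4,"dz": 0,"rx": 0,"ry": 0,"rz": 0},
  {"dx": 0.18,"dy": 0.4,"dz": 0,"rx": 0,"ry": 0,"rz": 0},
  {"dx": 0.18,"dy": 0.4,"dz": 0,"rx": 0,"ry": 0,"rz": 0},
  {"dx": 0.18,"dy": 0.4,"dz": 0,"rx": 0,"ry": 0,"rz": 0},
  {"dx": 0.18,"dy": 0.4,"dz": 0,"rx": 0,"ry": 0,"rz": 0},
  {"dx": 0.18,"dy": 0.4,"dz": 0,"rx": 0,"ry": 0,"rz": 0},
  {"dx": 0.18,"dy": 0.4,"dz": 0,"rx": 0,"ry": 0,"rz": 0},
  {"dx": 0.18,"dy": 0.4,"dz": 0,"rx": 0,"ry": 0,"rz": 0},
  {"dx": 0.18,"dy": 0.4,"dz": 0,"rx": 0,"ry": 0,"rz": 0},
])

```text
t: 10.45
tcp_pos: [0.4976, 0.0967, 0.0083]
tool_rot: [0.82, 0.573, -0.0, -0.0]
force: [-0.9, -0.8, 0.3]
finger_gap: 0.261
gripper_force: 0.6
```

Run:
```python
from m import *
im,m=snap('side','pics/side4.png'); [print(*b) for b in blobs('side',im,m)]
```

```text
[262. 426.] [0.5853 0.2361] 0.2397 14138
[334. 364.] [0.5067 0.1236] 0.0407 686
[159. 332.] [0.7844 0.0818] 0.0731 788
[208. 262.] [ 0.7726 -0.1231] 0.0953 1269
[259. 257.] [ 0.6771 -0.1518] 0.0277 253
[269. 215.] [ 0.6954 -0.333 ] 0.0373 161
[185. 209.] [ 0.9091 -0.3513] 0.0352 182
```

Emit:
move_arm([
  {"dx": 0.18,"dy": 0.4,"dz": 0,"rx": 0,"ry": 0,"rz": 0},
  {"dx": 0.18,"dy": 0.4,"dz": 0,"rx": 0,"ry": 0,"rz": 0},
  {"dx": 0.16,"dy": 0.4,"dz": 0,"rx": 0,"ry": 0,"rz": 0},
  {"dx": 0.16,"dy": 0.4,"dz": 0,"rx": 0,"ry": 0,"rz": 0},
  {"dx": 0.14,"dy": 0.4,"dz": 0,"rx": 0,"ry": 0,"rz": 0},
  {"dx": 0.14,"dy": 0.4,"dz": 0,"rx": 0,"ry": 0,"rz": 0},
  {"dx": 0.12,"dy": 0.4,"dz": 0,"rx": 0,"ry": 0,"rz": 0},
  {"dx": 0.12,"dy": 0.4,"dz": 0,"rx": 0,"ry": 0,"rz": 0},
  {"dx": 0.12,"dy": 0.4,"dz": 0,"rx": 0,"ry": 0,"rz": 0},
  {"dx": 0.12,"dy": 0.4,"dz": 0,"rx": 0,"ry": 0,"rz": 0},
])

```text
t: 11.75
tcp_pos: [0.5335, 0.1967, 0.0083]
tool_rot: [0.82, 0.573, -0.0, -0.0]
force: [-0.2, -0.7, 0.8]
finger_gap: 0.259
gripper_force: 0.3
```

Emit:
move_arm([
  {"dx": 0.1,"dy": 0.4,"dz": 0,"rx": 0,"ry": 0,"rz": 0},
  {"dx": 0.06,"dy": 0.2,"dz": 0,"rx": 0,"ry": 0,"rz": 0},
  {"dx": 0.03,"dy": 0.1,"dz": 0,"rx": 0,"ry": 0,"rz": 0},
  {"dx": 0,"dy": 0,"dz": 0,"rx": 0,"ry": 0,"rz": 0},
  {"dx": -0.27,"dy": -0.8,"dz": 0,"rx": 0,"ry": 0,"rz": 0},
  {"dx": 0,"dy": 0,"dz": 1,"rx": 0,"ry": 0,"rz": 0},
  {"dx": 0,"dy": 0,"dz": 1,"rx": 0,"ry": 0,"rz": 0},
  {"dx": 0,"dy": 0,"dz": 1,"rx": 0,"ry": 0,"rz": 0.2},
  {"dx": 0,"dy": 0,"dz": 1,"rx": 0,"ry": 0,"rz": 0.2},
  {"dx": 0,"dy": 0,"dz": 0,"rx": 0,"ry": 0,"rz": 0.27},
])

```text
t: 13.0
tcp_pos: [0.532, 0.1921, 0.1103]
tool_rot: [0.706, 0.708, 0.001, 0.001]
force: [-0.6, 0.5, -0.3]
finger_gap: 0.257
gripper_force: 0.0
```

Run:
```python
from m import *
im,m=snap('side','pics/side5.png'); [print(*b) for b in blobs('side',im,m)][:0]
im,m=snap('scene','pics/scene5.png'); print(); [print(*b) for b in blobs('scene',im,m)][:0]
print(sensors.sense()['tcp_pos'])
```

```text
[262. 426.] [0.5853 0.2361] 0.2398 14159
[159. 332.] [0.7845 0.0818] 0.0731 789
[208. 262.] [ 0.7726 -0.1231] 0.0953 1269
[259. 253.] [ 0.6818 -0.1672] 0.0221 181
[185. 209.] [ 0.909  -0.3508] 0.0352 182

[277. 291.] [ 0.5862 -0.2855] 0.0292 206
[406. 298.] [ 0.7641 -0.1315] 0.1611 1769
[370. 261.] [ 0.6665 -0.1196] 0.0303 250
[481. 241.] [0.7937 0.0647] 0.0702 662
[444. 144.] [0.5892 0.2222] 0.2361 4425
[0.5308257  0.19209104 0.10873915]
```

Emit:
move_arm([
  {"dx": 0.11,"dy": -1,"dz": 0,"rx": 0,"ry": 0,"rz": 0},
  {"dx": 0.11,"dy": -1,"dz": 0,"rx": 0,"ry": 0,"rz": 0},
  {"dx": 0.11,"dy": -1,"dz": 0,"rx": 0,"ry": 0,"rz": 0},
  {"dx": 0.11,"dy": -1,"dz": 0,"rx": 0,"ry": 0,"rz": 0},
  {"dx": 0.11,"dy": -1,"dz": 0,"rx": 0,"ry": 0,"rz": 0},
  {"dx": 0.11,"dy": -1,"dz": 0,"rx": 0,"ry": 0,"rz": 0},
  {"dx": 0.11,"dy": -1,"dz": 0,"rx": 0,"ry": 0,"rz": 0},
  {"dx": 0.11,"dy": -1,"dz": 0,"rx": 0,"ry": 0,"rz": 0},
  {"dx": 0.11,"dy": -1,"dz": 0,"rx": 0,"ry": 0,"rz": 0},
  {"dx": 0.11,"dy": -1,"dz": 0,"rx": 0,"ry": 0,"rz": 0},
])

```text
t: 14.35
tcp_pos: [0.5576, -0.0579, 0.1076]
tool_rot: [0.708, 0.706, -0.001, -0.001]
force: [0.6, 0.4, 0.4]
finger_gap: 0.26
gripper_force: 0.0
```

Emit:
move_arm([
  {"dx": 0.11,"dy": -1,"dz": 0,"rx": 0,"ry": 0,"rz": 0},
  {"dx": 0.11,"dy": -1,"dz": 0,"rx": 0,"ry": 0,"rz": 0},
  {"dx": 0.11,"dy": -1,"dz": 0,"rx": 0,"ry": 0,"rz": 0},
  {"dx": 0.11,"dy": -1,"dz": 0,"rx": 0,"ry": 0,"rz": 0},
  {"dx": 0.11,"dy": -1,"dz": 0,"rx": 0,"ry": 0,"rz": 0},
  {"dx": 0.11,"dy": -1,"dz": 0,"rx": 0,"ry": 0,"rz": 0},
  {"dx": 0.11,"dy": -1,"dz": 0,"rx": 0,"ry": 0,"rz": 0},
  {"dx": 0.11,"dy": -1,"dz": 0,"rx": 0,"ry": 0,"rz": 0},
  {"dx": 0.11,"dy": -1,"dz": 0,"rx": 0,"ry": 0,"rz": 0},
  {"dx": 0.11,"dy": -1,"dz": 0,"rx": 0,"ry": 0,"rz": 0},
])

```text
t: 15.6
tcp_pos: [0.5865, -0.3081, 0.1083]
tool_rot: [0.707, 0.707, 0.0, 0.0]
force: [0.5, 0.0, 0.4]
finger_gap: 0.254
gripper_force: 0.0
```

Emit:
move_arm([
  {"dx": 0,"dy": -1,"dz": 0,"rx": 0,"ry": 0,"rz": 0},
  {"dx": 0,"dy": 0,"dz": -1,"rx": 0,"ry": 0,"rz": 0},
  {"dx": 0,"dy": 0,"dz": -1,"rx": 0,"ry": 0,"rz": 0},
  {"dx": 0,"dy": 0,"dz": 0,"rx": 0,"ry": 0,"rz": 0},
  {"dx": 0,"dy": 0,"dz": 0,"rx": 0,"ry": 0,"rz": 0},
  {"dx": 0,"dy": 0,"dz": 0,"rx": 0,"ry": 0,"rz": 0},
  {"dx": 0,"dy": 0,"dz": 0,"rx": 0,"ry": 0,"rz": 0},
  {"dx": 0,"dy": 0,"dz": 0,"rx": 0,"ry": 0,"rz": 0},
  {"dx": 0,"dy": 0,"dz": 0,"rx": 0,"ry": 0,"rz": 0},
  {"dx": 0,"dy": 0,"dz": 0,"rx": 0,"ry": 0,"rz": 0},
], claw=24)

```text
t: 16.85
tcp_pos: [0.5864, -0.3314, 0.0584]
tool_rot: [0.707, 0.707, -0.0, 0.0]
force: [-0.0, 0.2, 0.4]
finger_gap: 0.241
gripper_force: 0.0
```

Run:
```python
from m import *
im,m=snap('side','pics/side6.png'); [print(*b) for b in blobs('side',im,m)]
snap('wrist','pics/w6.png')
cv2.imwrite('pics/c6.png',np.hstack([cv2.resize(cv2.imread('pics/side6.png'),(400,300)),cv2.resize(cv2.imread('pics/w6.png'),(400,300))]))
```

```text
[262. 426.] [0.5853 0.2361] 0.2398 14157
[159. 332.] [0.7844 0.0818] 0.0731 788
[208. 262.] [ 0.7726 -0.1231] 0.0953 1269
[259. 257.] [ 0.6771 -0.1517] 0.0277 254
[314. 227.] [ 0.5854 -0.2827] 0.0306 139
[269. 215.] [ 0.6954 -0.333 ] 0.0373 161
[185. 209.] [ 0.909 -0.351] 0.0352 181
```

View pics/c6.png

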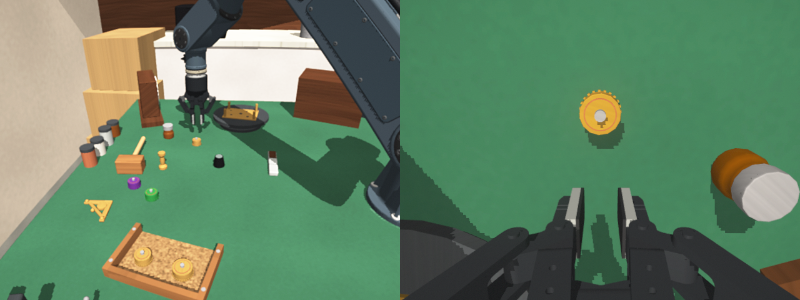

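The picture shows the large and medium barrels in the tray at (182,267) and (143,254), and the small barrel centred ahead of the fingers. The turntable rim shows at the lower left of the wrist view, so I check that clearance first.

Run:
```python
from m import *
m=cams.camera_model('scene')
print(ray(m,[(138,293),(75,300),(202,290),(185,335),(150,362)],.035).round(3)); print(ray(m,[(180,312)],.07).round(3))
print(ray(cams.camera_model('side'),[(385,184),(341,184),(429,184)],.04).round(3))
```

```text
[[ 0.424 -0.467  0.035]
 [ 0.355 -0.553  0.035]
 [ 0.5   -0.384  0.035]
 [ 0.546 -0.457  0.035]
 [ 0.542 -0.526  0.035]]
[[ 0.525 -0.441  0.07 ]]
[[ 0.431 -0.464  0.04 ]
 [ 0.539 -0.457  0.04 ]
 [ 0.323 -0.472  0.04 ]]
```

Emit:
move_arm([
  {"dx": 0,"dy": 0,"dz": -1,"rx": 0,"ry": 0,"rz": 0},
  {"dx": 0,"dy": 0,"dz": -1,"rx": 0,"ry": 0,"rz": 0},
  {"dx": 0,"dy": 0,"dz": 0,"rx": 0,"ry": 0,"rz": 0},
  {"dx": 0,"dy": 0.4,"dz": 0,"rx": 0,"ry": 0,"rz": 0},
  {"dx": 0,"dy": 0.4,"dz": 0,"rx": 0,"ry": 0,"rz": 0},
  {"dx": 0,"dy": 0.4,"dz": 0,"rx": 0,"ry": 0,"rz": 0},
  {"dx": 0,"dy": 0.4,"dz": 0,"rx": 0,"ry": 0,"rz": 0},
  {"dx": 0,"dy": 0.4,"dz": 0,"rx": 0,"ry": 0,"rz": 0},
  {"dx": 0,"dy": 0.4,"dz": 0,"rx": 0,"ry": 0,"rz": 0},
  {"dx": 0,"dy": 0.4,"dz": 0,"rx": 0,"ry": 0,"rz": 0},
])

```text
t: 18.2
tcp_pos: [0.5865, -0.2609, 0.0084]
tool_rot: [0.707, 0.707, -0.0, 0.0]
force: [0.0, -0.7, 0.8]
finger_gap: 0.24
gripper_force: 0.8
```

Run:
```python
from m import *
im,m=snap('side','pics/side7.png'); [print(*b) for b in blobs('side',im,m)]
```

```text
[262. 426.] [0.5854 0.2362] 0.2397 14123
[159. 332.] [0.7844 0.0818] 0.0731 788
[208. 262.] [ 0.7726 -0.1231] 0.0953 1270
[259. 257.] [ 0.6771 -0.1517] 0.0277 254
[311. 237.] [ 0.5857 -0.2387] 0.0315 156
[270. 215.] [ 0.6954 -0.3331] 0.0373 162
[185. 209.] [ 0.909 -0.351] 0.0352 181
```

Emit:
move_arm([
  {"dx": 0,"dy": 0.5,"dz": 0,"rx": 0,"ry": 0,"rz": 0},
  {"dx": 0,"dy": 0.5,"dz": 0,"rx": 0,"ry": 0,"rz": 0},
  {"dx": 0,"dy": 0.5,"dz": 0,"rx": 0,"ry": 0,"rz": 0},
  {"dx": 0,"dy": 0.5,"dz": 0,"rx": 0,"ry": 0,"rz": 0},
  {"dx": 0,"dy": 0.5,"dz": 0,"rx": 0,"ry": 0,"rz": 0},
  {"dx": 0,"dy": 0.5,"dz": 0,"rx": 0,"ry": 0,"rz": 0},
  {"dx": 0,"dy": 0.5,"dz": 0,"rx": 0,"ry": 0,"rz": 0},
  {"dx": 0,"dy": 0.5,"dz": 0,"rx": 0,"ry": 0,"rz": 0},
  {"dx": 0,"dy": 0.5,"dz": 0,"rx": 0,"ry": 0,"rz": 0},
  {"dx": 0,"dy": 0.5,"dz": 0,"rx": 0,"ry": 0,"rz": 0},
])

```text
t: 19.5
tcp_pos: [0.5864, -0.1356, 0.0083]
tool_rot: [0.707, 0.707, 0.0, 0.0]
force: [-0.1, -0.8, -0.8]
finger_gap: 0.239
gripper_force: 0.2
```

Emit:
move_arm([
  {"dx": 0,"dy": 0.5,"dz": 0,"rx": 0,"ry": 0,"rz": 0},
  {"dx": 0,"dy": 0.5,"dz": 0,"rx": 0,"ry": 0,"rz": 0},
  {"dx": 0,"dy": 0.5,"dz": 0,"rx": 0,"ry": 0,"rz": 0},
  {"dx": 0,"dy": 0.5,"dz": 0,"rx": 0,"ry": 0,"rz": 0},
  {"dx": 0,"dy": 0.5,"dz": 0,"rx": 0,"ry": 0,"rz": 0},
  {"dx": 0,"dy": 0.5,"dz": 0,"rx": 0,"ry": 0,"rz": 0},
  {"dx": 0,"dy": 0.5,"dz": 0,"rx": 0,"ry": 0,"rz": 0},
  {"dx": 0,"dy": 0.5,"dz": 0,"rx": 0,"ry": 0,"rz": 0},
  {"dx": 0,"dy": 0.5,"dz": 0,"rx": 0,"ry": 0,"rz": 0},
  {"dx": 0,"dy": 0.5,"dz": 0,"rx": 0,"ry": 0,"rz": 0},
])

```text
t: 20.75
tcp_pos: [0.5864, -0.0106, 0.0083]
tool_rot: [0.707, 0.707, 0.0, 0.0]
force: [0.7, 0.4, -0.7]
finger_gap: 0.238
gripper_force: 0.2
```

Run:
```python
from m import *
im,m=snap('side','pics/side8.png'); [print(*b) for b in blobs('side',im,m)]
# barrels in tray: bright drum tops by stub (grey) spots inside tray
hsv=cv2.cvtColor(im,cv2.COLOR_RGB2HSV); mk=cv2.inRange(hsv,(0,0,120),(180,70,255)); mk[:345]=0
n,_,st,ce=cv2.connectedComponentsWithStats(mk)
for s,c in zip(st[1:],ce[1:]):
    if s[4]>8 and 160<c[0]<370: print('grey',c.round(1),s[4],ray(m,[c],.026)[0].round(4))
```

```text
[262. 426.] [0.5853 0.2361] 0.2397 14146
[159. 332.] [0.7845 0.0818] 0.0731 789
[291. 312.] [0.5861 0.0118] 0.0311 291
[208. 262.] [ 0.7726 -0.1231] 0.0953 1270
[258. 245.] [ 0.6896 -0.1967] 0.0248 65
[185. 209.] [ 0.909 -0.351] 0.0352 181
grey [214.  365.7] 22 [0.6686 0.1573 0.026 ]
grey [348.5 401.3] 30 [0.4816 0.2008 0.026 ]
grey [227.1 403.5] 42 [0.632  0.2193 0.026 ]
grey [176.8 415.7] 30 [0.6887 0.2452 0.026 ]
grey [291.1 424.1] 46 [0.5471 0.2415 0.026 ]
grey [325.  462.3] 40 [0.5017 0.2884 0.026 ]
```

Emit:
move_arm([
  {"dx": 0,"dy": 0.5,"dz": 0,"rx": 0,"ry": 0,"rz": 0},
  {"dx": 0,"dy": 0.5,"dz": 0,"rx": 0,"ry": 0,"rz": 0},
  {"dx": 0,"dy": 0.5,"dz": 0,"rx": 0,"ry": 0,"rz": 0},
  {"dx": 0,"dy": 0.5,"dz": 0,"rx": 0,"ry": 0,"rz": 0},
  {"dx": 0,"dy": 0.5,"dz": 0,"rx": 0,"ry": 0,"rz": 0},
  {"dx": 0,"dy": 0.5,"dz": 0,"rx": 0,"ry": 0,"rz": 0},
  {"dx": 0,"dy": 0.5,"dz": 0,"rx": 0,"ry": 0,"rz": 0},
  {"dx": 0,"dy": 0.5,"dz": 0,"rx": 0,"ry": 0,"rz": 0},
  {"dx": 0,"dy": 0.5,"dz": 0,"rx": 0,"ry": 0,"rz": 0},
  {"dx": 0,"dy": 0.5,"dz": 0,"rx": 0,"ry": 0,"rz": 0},
])

```text
t: 22.05
tcp_pos: [0.5864, 0.1144, 0.0083]
tool_rot: [0.707, 0.707, 0.0, 0.0]
force: [-0.5, -0.9, 0.1]
finger_gap: 0.241
gripper_force: 0.2
```

Emit:
move_arm([
  {"dx": 0,"dy": 0.5,"dz": 0,"rx": 0,"ry": 0,"rz": 0},
  {"dx": 0,"dy": 0.5,"dz": 0,"rx": 0,"ry": 0,"rz": 0},
  {"dx": 0,"dy": 0.5,"dz": 0,"rx": 0,"ry": 0,"rz": 0},
  {"dx": 0,"dy": 0.5,"dz": 0,"rx": 0,"ry": 0,"rz": 0},
  {"dx": 0,"dy": 0.4,"dz": 0,"rx": 0,"ry": 0,"rz": 0},
  {"dx": 0,"dy": 0.2,"dz": 0,"rx": 0,"ry": 0,"rz": 0},
  {"dx": 0,"dy": 0.1,"dz": 0,"rx": 0,"ry": 0,"rz": 0},
  {"dx": 0,"dy": 0,"dz": 0,"rx": 0,"ry": 0,"rz": 0},
  {"dx": 0,"dy": -0.8,"dz": 0,"rx": 0,"ry": 0,"rz": 0},
  {"dx": 0,"dy": -0.2,"dz": 0,"rx": 0,"ry": 0,"rz": 0},
])

```text
t: 23.3
tcp_pos: [0.5864, 0.154, 0.0083]
tool_rot: [0.708, 0.706, -0.0, -0.0]
force: [0.4, -0.5, -0.4]
finger_gap: 0.242
gripper_force: 0.0
```

Emit:
move_arm([
  {"dx": 0,"dy": 0,"dz": 1,"rx": 0,"ry": 0,"rz": 0},
  {"dx": 0,"dy": 0,"dz": 1,"rx": 0,"ry": 0,"rz": 0},
  {"dx": 0,"dy": 0,"dz": 1,"rx": 0,"ry": 0,"rz": 0},
  {"dx": 0,"dy": 0,"dz": 1,"rx": 0,"ry": 0,"rz": 0},
  {"dx": 0,"dy": -0.8,"dz": 1,"rx": 0,"ry": 0,"rz": 0},
  {"dx": 0,"dy": -0.8,"dz": 1,"rx": 0,"ry": 0,"rz": 0},
  {"dx": 0,"dy": -0.8,"dz": 1,"rx": 0,"ry": 0,"rz": 0},
  {"dx": 0,"dy": -0.8,"dz": 0,"rx": 0,"ry": 0,"rz": 0},
  {"dx": 0,"dy": 0,"dz": 0,"rx": 0,"ry": 0,"rz": 0},
  {"dx": 0,"dy": 0,"dz": 0,"rx": 0,"ry": 0,"rz": 0},
])

```text
t: 24.55
tcp_pos: [0.5854, 0.0762, 0.1819]
tool_rot: [0.707, 0.707, -0.001, -0.001]
force: [-0.3, -0.0, -0.1]
finger_gap: 0.241
gripper_force: 0.0
```

Run:
```python
from m import *
im,m=snap('side','pics/side9.png'); [print(*b) for b in blobs('side',im,m)]
hsv=cv2.cvtColor(im,cv2.COLOR_RGB2HSV); mk=cv2.inRange(hsv,(0,0,120),(180,70,255)); mk[:345]=0
n,_,st,ce=cv2.connectedComponentsWithStats(mk)
a=np.radians(76.8);X=np.array([np.cos(a),np.sin(a)]);Y=np.array([-X[1],X[0]]);O=np.array([.5696,.1613])
for s,c in zip(st[1:],ce[1:]):
    if s[4]>8 and 160<c[0]<370: p=ray(m,[c],.026)[0];print('grey',c.round(1),p.round(4),'tray',((p[:2]-O)@X).round(4),((p[:2]-O)@Y).round(4))
```

```text
[262. 426.] [0.5853 0.2361] 0.2398 14163
[159. 332.] [0.7844 0.0818] 0.0731 788
[208. 262.] [ 0.7726 -0.1231] 0.0953 1269
[259. 257.] [ 0.6766 -0.1507] 0.0277 249
[273. 214.] [ 0.6886 -0.3372] 0.0257 95
[185. 209.] [ 0.9091 -0.3509] 0.0352 180
grey [214.  365.7] [0.6686 0.1573 0.026 ] tray 0.0187 -0.0973
grey [265.7 397.8] [0.5857 0.205  0.026 ] tray 0.0462 -0.0057
grey [348.5 401.3] [0.4816 0.2008 0.026 ] tray 0.0183 0.0947
grey [227.1 403.5] [0.632  0.2193 0.026 ] tray 0.0707 -0.0475
grey [176.8 415.7] [0.6887 0.2452 0.026 ] tray 0.1089 -0.0968
grey [291. 424.] [0.5472 0.2413 0.026 ] tray 0.0728 0.0401
grey [325.  462.3] [0.5017 0.2884 0.026 ] tray 0.1083 0.0951
```

View pics/side9.png

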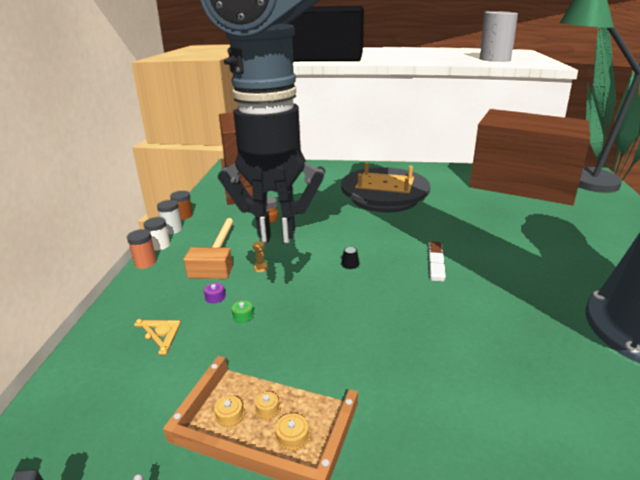

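All three barrels stand in the tray at (228,409), (266,404) and (291,430), at tray depths of 71, 46 and 73 mm, and everything else is in its place.

```bash
python3 -c "
from station import order
print(order.sign_off())"
```

```text
the job is handed in; nothing more can be done
None
```

All three barrels were swept along the table into the oak tray and stand well behind its front line; by the last picture nothing else had moved, and I handed the job in at about 25 s on the robot's clock.

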